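Cross-stack the parts totes

TASK

Stack the empty blue parts tote on top of the grey tote that holds the ferrules, so that it stands level and high on the ledges inside the grey one. These totes stack only when turned a quarter turn to each other, the white rims of the upper one crossing those of the lower; with the white rims the same way round the upper tote nests down onto the parts. Leave the grey tote where it stands, and do not disturb the green one.

Things in the scene. Friction and masses are not known exactly. Their poses are not given: they have to be found in the camera images.
- tote_blue: Empty blue square tote, loose, 0.12 kg, 60 mm tall, sides sloping from a 40 x 40 mm foot to a 65 x 65 mm rim. Grip it from above straight across the rim, an upright band on all four sides, 48 to 60 mm above the underside. Its two white rims are at its +x and -x sides. Origin: centre of underside, z up. Turned right its foot rests on the grey ledges, origin 44 mm above grey's origin.
- tote_grey: Grey tote to stack on, loose, 0.32 kg, same shape, origin and axes as the blue; two black ferrules fixed inside, tops 29 mm up. Mouth 55 mm wide, narrowing to 49 at the ledges. Inside each white side (+x, -x) a white ledge 16 mm wide has its top 44 mm above the underside. With both x axes at right angles (either way) totes stack on it; with x axes parallel they sink to 24 to 29 mm.
- tote_green: Empty green tote, loose, 0.12 kg: a bystander to leave alone. Same shape, size, origin and axes as the blue tote.
Things that resemble listed ones, but are neither listed nor needed, are in the scene too. Of the things that look like the tote_blue, take the one that is nearest to the robot's base at the start.

How it is judged:
At the end, for the whole second after the job is handed in: Blue tote released, at rest on the grey tote's ledges: underside 39 to 49 mm above the grey one's, centred within 12 mm, their x axes crossing at 70 to 90 degrees, both level within 0.1 rad; grey tote within 40 mm and green within 20 mm of where they stood (z of tote_blue in the frame of tote_grey between 0.039 and 0.049 m and horizontal distance between tote_blue and tote_grey below 0.012 m and angle between the x axis of tote_blue and the x axis of tote_grey, either way round above 1.22 rad and angle between each of tote_blue, tote_grey's own z axis and vertical below 0.1 rad and distance of tote_grey from where it was at the start of the episode below 0.04 m and distance of tote_green from where it was at the start of the episode below 0.02 m and linear speed of tote_blue below 0.02 m/s); the robot touches nothing.
It fails at once if the green tote is pushed or carried away (more than 20 mm) (distance of tote_green from where it was at the start of the episode above 0.02 m).
It fails at once if the grey tote is pushed or carried away (more than 40 mm) (distance of tote_grey from where it was at the start of the episode above 0.04 m).
It also fails if it takes over 38 s, if anything falls off the work surface, if the arm or the gripper's body presses on something with over 40 N, if the wrist force passes 120 N, or if a joint passes its speed limit or range.

ROBOT

A 7-joint arm with a two-finger parallel gripper is mounted at the origin on the work surface; the furniture and walls round the work are solid. World frame = base frame: x ahead of the robot, y to its left, z up, the work surface at z = 0. Lengths are in m, angles in rad, forces in N, time in s.
With the tool pointing down it reaches from about 0.35 to 0.9 m from the base axis. Payload 8.1 kg.
Tool frame: the origin (TCP) lies at the very end of the fingers, on their centre line; the grasp point (between the pads) lies 19 mm behind it (arm.grasp_offset is the distance from the TCP to the grasp point, in m); z points along the fingers, y is the direction in which the jaws open and shut (so a half turn about z gives the same grasp; the last joint's range is limited). The gripper opens to 92 mm and grips with 3 to 60 N. Pads are 19 mm wide; open, the fingers measure 130 mm over their backs; the gripper's body (75 mm by 190 mm) begins 47 mm behind the grasp point.
Start: joints at [1.061, 0.434, 0.025, 1.573, -0.012, 1.134, -0.075], TCP at [0.247, -0.574, 0.227] pointing down, gripper open.
Joint ranges: [-2.62, 2.62], [-0.44, 2.09], [-1.27, 1.32], [0.08, 2.57], [-1.32, 4.46], [0.12, 2], [-2.74, 2.74]. Speed limits (rad/s): [2.22, 2.22, 3.01, 3.01, 3.14, 3.14, 3.14].

INTERFACE

Orientations are given as a rotation vector (axis times angle).
In Python, from cell import arm, eyes, workorder gives the robot as it stands.
- The arm moves only by the shell command python3 -m inch 'ROWS' [FORCE]. ROWS is JSON, a list that holds one entry, the list of rows, each a list of 5 numbers: the closure, from 0 (fully open) to 1 (shut), then the shift along the tool's x, y, z in mm, then the turn about the tool's z in degrees. A call has 1 to 12 rows; each row shifts and turns the pose as measured when the row begins, along the tool's axes as they then stand; what a row does not reach is not made up. A row lasts 1/10 s, in which the tool goes at most 50 mm and 8.59 degrees, less where a joint would pass 70% of its speed; a pose out of reach is approached as far as the arm can. A call with a gripper value outside its range is refused whole. The fingers move at their own pace and stop on an object; FORCE is the grip in N (left out, the last holds). Time passes only in rows, so rows that do not move let the fingers close. It gives the time, the measured TCP pose, the force and the opening at its end, in the units of the state.
- arm.observe(): the state, without advancing time (a new reading comes with each control period).
- eyes.get_image(name): name is "scene" or "top" or "wrist"; returns a dict with "frame" (420x560x3 uint8, blue, green, red), "intrinsics" (3x3 intrinsics, pixels), "k1" (the pictures are not rectified: a ray, as slopes to the right and down, at radius r is drawn at 1 + k1 r^2 times it, then the intrinsics apply), "rvec" (rotation vector, rad) and "tvec" (3), from world to camera coordinates, as OpenCV has them; the wrist camera has in their place "T_tool_cam" (4x4, takes a point from camera to tool coordinates, whose origin is the TCP and whose axes are the flange's). Camera axes: x right, y down, z forward; pixel columns grow to the right and rows downward; lengths in m; the calibration is good to about 2 mm. A picture is of the moment at which its call begins: read the wrist's pose just before it. There is no depth.
- workorder.sign_off(): hands the job in, once; it reports no verdict.
The state is a dict: "clock": time; "joints": joint angles; "dq": joint speeds; "joint_efforts": joint torques, N m; "position": TCP position; "ee_rot": TCP orientation; "force": force on the tool from outside, world axes, zero at the start; "ft_torque": the same for the moment, N m; "width": opening from 0.0 (shut) to 1.0 (fully open).
Only numpy, scipy, OpenCV 4.12 (cv2) and the standard library are available. Lean on these libraries where they do the work, as an engineer would, in place of code of your own. Each camera call takes 0.05 s, during which the arm holds its last target.

## Working session

There is one attempt and no reset: what is moved stays moved. The work goes in short steps, Python scripts to look and compute and a shell command to move; the robot and the scene stay as the last step left them, time stands still between calls to the robot, and variables do not carry over. Pictures are saved under pics/ and viewed, and the job is handed in when it is done.

```bash
ls; mkdir -p pics; python3 - <<'E'
from cell import arm, eyes
import cv2
print(arm.observe())
for n in ("scene","top","wrist"):
    d=eyes.get_image(n); cv2.imwrite(f"pics/{n}0.png",d["frame"])
    print(n,{k:v for k,v in d.items() if k!="frame"})
E
```

```text
pics
{'clock': 0.0, 'joints': array([ 1.06140838,  0.43524721,  0.02498595,  1.5740941 , -0.01160541,
        1.13398915, -0.0750663 ]), 'dq': array([-4.49502796e-04,  8.39591269e-04,  1.07879757e-04,  9.65439140e-04,
       -1.09043445e-03,  1.21731155e-05, -9.69796539e-04]), 'joint_efforts': array([-3.60805570e-04, -6.67860603e+01,  9.84772369e-01, -3.14465117e+01,
       -6.05715998e-02,  4.28675185e-02,  1.44726982e-04]), 'position': array([ 0.24702927, -0.57355548,  0.22593123]), 'ee_rot': array([-3.07535722e+00, -6.34199509e-01,  7.26686075e-04]), 'force': array([0.43529583, 0.73260085, 0.07987098]), 'ft_torque': array([-0.00877111, -0.00665283,  0.01079699]), 'width': 1.0011328798227945}
scene {'intrinsics': array([[417.05132237,   0.        , 282.64988401],
       [  0.        , 417.05132237, 210.13327027],
       [  0.        ,   0.        ,   1.        ]]), 'k1': -0.005142212034417643, 'rvec': array([ 1.17374391, -2.37210595,  0.93103221]), 'tvec': array([0.34152831, 0.3027841 , 0.65264594])}
top {'intrinsics': array([[511.78495449,   0.        , 280.46992893],
       [  0.        , 511.78495449, 208.82430381],
       [  0.        ,   0.        ,   1.        ]]), 'k1': 0.03226974352508282, 'rvec': array([ 2.13897014, -2.1537355 ,  0.12593907]), 'tvec': array([0.01990188, 0.51976673, 1.00615472])}
wrist {'intrinsics': array([[322.23110647,   0.        , 276.01587762],
       [  0.        , 322.23110647, 207.94639805],
       [  0.        ,   0.        ,   1.        ]]), 'k1': 0.01162016586255997, 'T_tool_cam': array([[ 7.23129363e-04, -9.57947316e-01, -2.86943229e-01,
         7.79792094e-02],
       [ 9.99999725e-01,  7.40294288e-04,  4.86724776e-05,
        -2.26717229e-04],
       [ 1.65796764e-04, -2.86943185e-01,  9.57947588e-01,
        -1.57867907e-01],
       [ 0.00000000e+00,  0.00000000e+00,  0.00000000e+00,
         1.00000000e+00]])}
```

View pics/scene0.png

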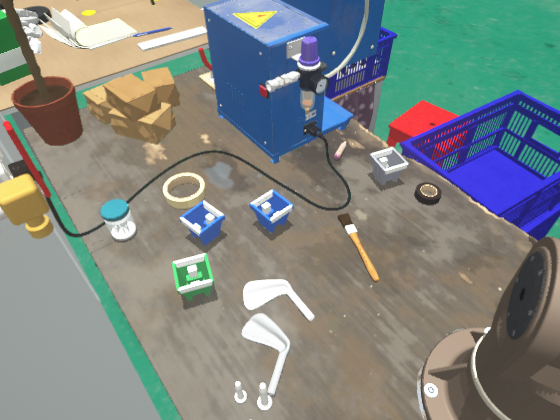

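View pics/top0.png

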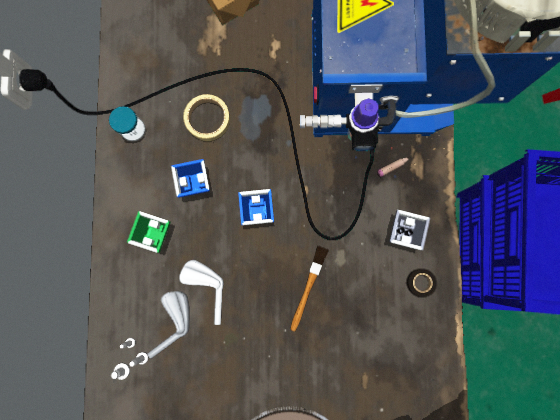

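View pics/wrist0.png

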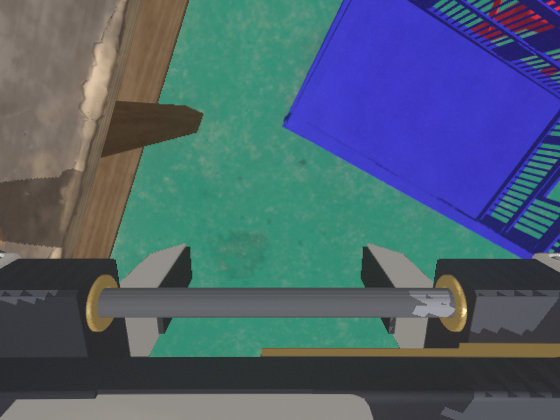

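The top view shows two look-alike blue totes, at (190,178) and (256,208), plus the green one at (148,232) and the grey at (409,230). I'll measure their rims on the z = 60 mm plane and crop close.

```bash
cat > h.py <<'E'
import numpy as np, cv2
from scipy.spatial.transform import Rotation as R
def cam(d, st=None):
    if "rvec" in d:
        Rm=R.from_rotvec(d["rvec"]).as_matrix(); return Rm.T, -Rm.T@d["tvec"]
    T=np.eye(4);T[:3,:3]=R.from_rotvec(st["ee_rot"]).as_matrix();T[:3,3]=st["position"]
    M=T@d["T_tool_cam"]; return M[:3,:3],M[:3,3]
def ray(d,px,st=None):
    K=d["intrinsics"];k=d["k1"]
    px=np.atleast_2d(np.asarray(px,float))
    u=cv2.undistortPoints(px[:,None,:],K,np.array([k,0,0,0.]))[:,0]
    A,c=cam(d,st); return c,(np.c_[u,np.ones(len(u))]@A.T)
def plane(d,px,z,st=None):
    c,r=ray(d,px,st); return c+r*((z-c[2])/r[:,2])[:,None]
def proj(d,P,st=None):
    A,c=cam(d,st); q=(np.atleast_2d(P)-c)@A
    return cv2.projectPoints(q[:,None,:],np.zeros(3),np.zeros(3),d["intrinsics"],np.array([d["k1"],0,0,0.]))[0][:,0]
E
python3 - <<'E'
from h import *; import pickle
from cell import eyes
d=eyes.get_image("top");f=d["frame"];pickle.dump(d,open("top.pkl","wb"))
print(plane(d,[[190,178],[256,208],[148,232],[409,230]],.06).round(3))
cs=[f[y-35:y+35,x-35:x+35] for x,y in((190,178),(256,208),(148,232),(409,230))]
cs=[cv2.resize(c,(390,290) if 0 else (290,290),interpolation=cv2.INTER_CUBIC) for c in cs]
cv2.imwrite("pics/crop0.png",np.vstack([np.hstack(cs[:2]),np.hstack(cs[2:])]))
E
```

```text
[[ 0.58   0.197  0.06 ]
 [ 0.519  0.065  0.06 ]
 [ 0.472  0.278  0.06 ]
 [ 0.473 -0.236  0.06 ]]
```

View pics/crop0.png

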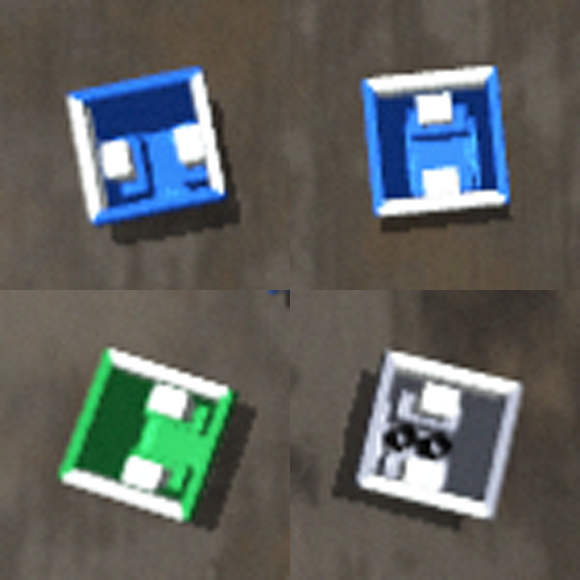

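```bash
python3 - <<'E'
from h import *; import pickle
d=pickle.load(open("top.pkl","rb"));s=70/290
for n,o,c in (("blue",(221,173),[(72,80),(204,68),(218,203),(87,215)]),("grey",(374,195),[(98,61),(232,93),(205,228),(68,197)]),("blue_far",(155,143),[(68,95),(200,68),(226,197),(95,223)])):
    P=plane(d,np.array(o)+np.array(c)*s-.5,.06)
    # white sides: top(0-1) and bottom(3-2); x axis = centre bottom->top
    x=(P[0]+P[1]-P[2]-P[3]); y=(P[0]+P[3]-P[1]-P[2])
    print(n,P.mean(0).round(4),"edge",[round(float(np.linalg.norm(P[i]-P[i-1])),4) for i in range(4)],"topdir",np.degrees(np.arctan2(x[1],x[0])).round(1),"leftdir",np.degrees(np.arctan2(y[1],y[0])).round(1))
from cell import arm
st=arm.observe();M=R.from_rotvec(st["ee_rot"]).as_matrix();print(M.round(3), np.degrees(np.arctan2(M[1,1],M[0,1])))
t=np.array([.519,.065,.2]);print("tool shift",(M.T@(t-st["position"])*1000).round(1))
E
```

```text
blue [0.5214 0.0654 0.06  ] edge [0.0658, 0.0638, 0.0657, 0.0628] topdir 6.1 leftdir 94.8
grey [ 0.4739 -0.2375  0.06  ] edge [0.0667, 0.0645, 0.0657, 0.0653] topdir -13.9 leftdir 76.3
blue_far [0.581  0.1967 0.06  ] edge [0.0645, 0.0651, 0.065, 0.0641] topdir 12.4 leftdir 101.2
[[ 0.918  0.396 -0.   ]
 [ 0.396 -0.918  0.001]
 [-0.    -0.001 -1.   ]] -66.69596752523947
tool shift [ 502.4 -479.1   26.6]
```

Choice: the blue tote at (256,208), 0.525 m from the base (the other, at (190,178), is 0.61 m away). The crop shows white rims on its far and near sides. Its x axis is at about 5.5° and grey's at about -13.8°, so blue needs a turn of about +70.7°. I'm moving towards it.

```bash
python3 -m inch '[[[0,36,-34,0,0],[0,36,-34,0,0],[0,36,-34,0,0],[0,36,-34,0,0],[0,36,-34,0,0],[0,36,-34,0,0],[0,36,-34,0,0],[0,36,-34,0,0],[0,36,-34,0,0],[0,36,-34,0,0],[0,36,-34,0,0],[0,36,-34,0,0]]]' 20
cat > to.py <<'E'
import sys
from h import *
from cell import arm
def go(x,y,z,yd):
    st=arm.observe();M=R.from_rotvec(st["ee_rot"]).as_matrix()
    print("t",round(st["clock"],2),"pos",st["position"].round(4),"F",st["force"].round(1),"w",round(st["width"],3),"j",st["joints"].round(2))
    a=np.degrees(np.arctan2(M[1,1],M[0,1]))
    print("tool shift mm",(M.T@(np.array([x,y,z])-st["position"])*1000).round(1),"toolturn",round(-((yd-a+180)%360-180),1),"tilt",round(np.degrees(np.arccos(-M[2,2])),2))
if __name__=="__main__": go(*map(float,sys.argv[1:]))
E
python3 to.py .5214 .0654 .15 -84.5
```

```text
clock: 1.4
position: [0.4831, -0.0273, 0.2239]
ee_rot: [3.078, 0.611, -0.002]
force: [0.6, -0.2, 0.3]
width: 0.999
t 1.4 pos [ 0.4831 -0.0273  0.2239] F [ 0.6 -0.2  0.3] w 0.999 j [ 0.21  0.23 -0.32  1.89  0.09  1.03 -1.33]
tool shift mm [ 71.  -71.2  73.5] toolturn 17.0 tilt 0.22
```

```bash
python3 -m inch '[[[0,36,-36,20,0],[0,30,-30,20,0],[0,8,-8,20,8.5],[0,0,0,10,8.5],[0,0,0,3,0]]]'
python3 to.py .5214 .0654 .15 -84.5
python3 - <<'E'
from h import *; from cell import arm,eyes
st=arm.observe();d=eyes.get_image("wrist");cv2.imwrite("pics/w1.png",d["frame"])
import pickle;pickle.dump((st,d),open("w1.pkl","wb"))
E
```

```text
clock: 1.9
position: [0.5247, 0.0776, 0.1512]
ee_rot: [-3.137, -0.153, -0.006]
force: [0.3, 0.4, 0.5]
width: 0.997
t 1.9 pos [0.5247 0.0776 0.1512] F [0.3 0.4 0.5] w 0.997 j [-0.03  0.38 -0.28  1.88  0.13  0.89 -1.85]
tool shift mm [-4.4 11.8  1.2] toolturn 0.1 tilt 0.22
```

View pics/w1.png

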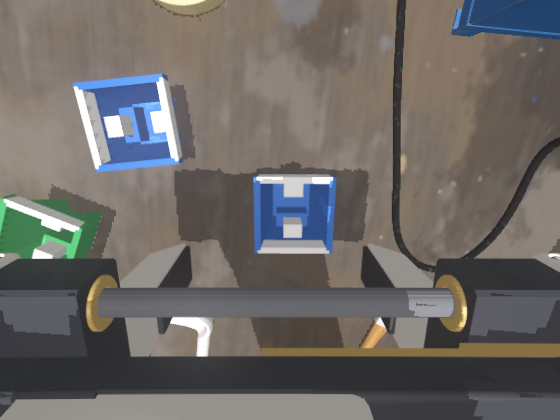

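The wrist view shows the blue tote's rim with corners at about (254,175), (335,176), (333,253) and (257,252), square to the tool.

```bash
python3 - <<'E'
from h import *; import pickle
st,d=pickle.load(open("w1.pkl","rb"));f=d["frame"]
cv2.imwrite("pics/w1c.png",cv2.resize(f[165:265,235:355],None,fx=5,fy=5,interpolation=cv2.INTER_CUBIC))
P=plane(d,[(254,175),(335,176),(333,253),(257,252)],.06,st)
print(P.round(4),P.mean(0).round(4))
E
```

```text
[[0.5533 0.0981 0.06  ]
 [0.5587 0.0348 0.06  ]
 [0.4936 0.0267 0.06  ]
 [0.4882 0.0904 0.06  ]] [0.5234 0.0625 0.06  ]
```

View pics/w1c.png

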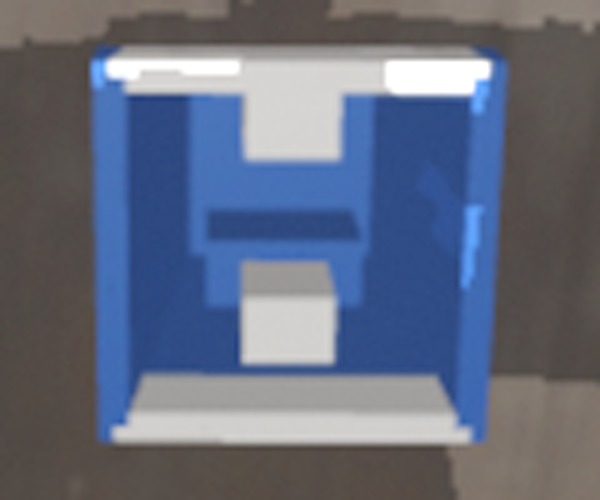

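```bash
python3 to.py .522 .064 .035 -84.5; python3 -m inch '[[[0,-4,13.5,0,0],[0,0,0,30,0],[0,0,0,20,0]]]'; python3 to.py .522 .064 .035 -84.5
```

```text
t 1.95 pos [0.5245 0.0773 0.1512] F [-0.9 -0.6 -0.1] w 1.002 j [-0.03  0.38 -0.28  1.88  0.13  0.89 -1.85]
tool shift mm [ -4.2  13.  116.2] toolturn 0.3 tilt 0.2
clock: 2.25
position: [0.5246, 0.0596, 0.1043]
ee_rot: [3.136, 0.174, 0.017]
force: [-0.5, -0.6, -0.6]
width: 1.0
t 2.25 pos [0.5246 0.0596 0.1043] F [-0.5 -0.6 -0.6] w 1.0 j [-0.01  0.43 -0.27  1.94  0.16  0.78 -1.83]
tool shift mm [-2.9 -4.8 69.3] toolturn 0.8 tilt 0.64
```

```bash
python3 -m inch '[[[0,-2,-4,15,0.8],[0,0,0,20,0],[0,0,0,10,0],[0,0,0,0,0]]]'; python3 to.py .522 .064 .035 -84.5
```

```text
clock: 2.65
position: [0.5225, 0.0547, 0.0589]
ee_rot: [3.134, 0.156, 0.019]
force: [0.1, -0.9, -0.8]
width: 1.0
t 2.65 pos [0.5225 0.0547 0.0589] F [ 0.1 -0.9 -0.8] w 1.0 j [-0.03  0.49 -0.25  1.99  0.2   0.67 -1.87]
tool shift mm [ 0.1 -9.4 23.9] toolturn 0.2 tilt 0.71
```

```bash
python3 -m inch '[[[0,0,-9,0,0],[0,0,0,0,0]]]'; python3 to.py .522 .064 .035 -84.5
```

```text
clock: 2.85
position: [0.5226, 0.0631, 0.0605]
ee_rot: [3.135, 0.155, 0.022]
force: [0.0, -0.5, 0.6]
width: 1.001
t 2.85 pos [0.5226 0.0631 0.0605] F [ 0.  -0.5  0.6] w 1.001 j [-0.04  0.49 -0.25  1.99  0.2   0.67 -1.88]
tool shift mm [-0.8 -1.1 25.5] toolturn 0.2 tilt 0.82
```

```bash
python3 -m inch '[[[0,-0.5,-2,13,0],[0,0,-1,13,0],[0,0,0,0,0]]]'; python3 to.py .522 .064 .035 -84.5
```

```text
clock: 3.15
position: [0.5234, 0.0668, 0.0342]
ee_rot: [3.135, 0.157, 0.028]
force: [-0.1, -0.2, 0.8]
width: 1.002
t 3.15 pos [0.5234 0.0668 0.0342] F [-0.1 -0.2  0.8] w 1.002 j [-0.06  0.53 -0.23  2.01  0.22  0.61 -1.91]
tool shift mm [-1.7  2.6 -0.8] toolturn 0.2 tilt 1.02
```

```bash
python3 -m inch '[[[0.5,-1.5,2,0,0],[0.5,0,0,0,0],[0.5,0,0,0,0],[0.5,0,0,0,0],[0.5,0,0,0,0]]]' 20; python3 to.py .522 .064 .035 -84.5
python3 -m inch '[[[0.5,0,0,0,0],[0.5,0,0,-10,0],[0.5,0,0,-20,0],[0.5,0,0,-20,0],[0.5,0,0,0,0]]]'; python3 to.py .522 .064 .035 -84.5
```

```text
clock: 3.65
position: [0.5218, 0.0643, 0.0338]
ee_rot: [3.134, 0.158, 0.026]
force: [0.1, -0.1, -2.0]
width: 0.707
t 3.65 pos [0.5218 0.0643 0.0338] F [ 0.1 -0.1 -2. ] w 0.707 j [-0.06  0.53 -0.23  2.01  0.22  0.61 -1.9 ]
tool shift mm [ 0.2  0.3 -1.2] toolturn 0.3 tilt 0.97
clock: 4.15
position: [0.5206, 0.0646, 0.087]
ee_rot: [3.134, 0.158, 0.025]
force: [0.2, 0.3, -0.9]
width: 0.705
t 4.15 pos [0.5206 0.0646 0.087 ] F [ 0.2  0.3 -0.9] w 0.705 j [-0.03  0.45 -0.26  1.97  0.18  0.73 -1.87]
tool shift mm [ 0.6  0.5 52. ] toolturn 0.3 tilt 0.92
```

```bash
python3 - <<'E'
from h import *; from cell import arm,eyes
d=eyes.get_image("scene");cv2.imwrite("pics/s1.png",d["frame"])
d=eyes.get_image("wrist");cv2.imwrite("pics/w2.png",d["frame"])
E
```

```text
(no output)
```

View pics/s1.png

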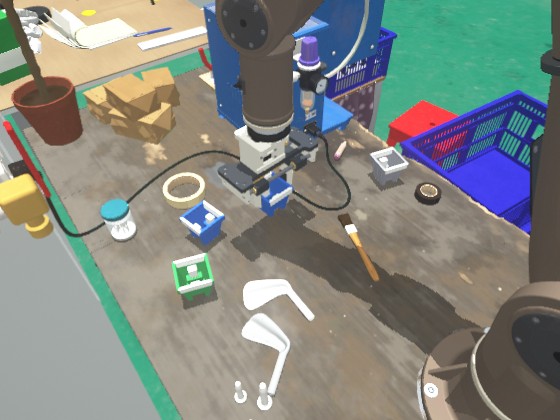

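View pics/w2.png

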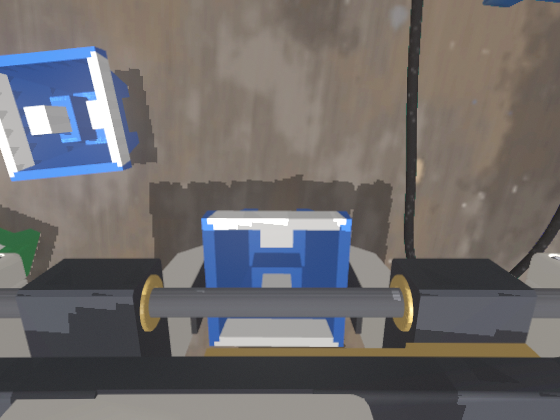

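Held (width 0.705, about 65 mm). I'll lift and go beside the grey tote to view it with the wrist camera.

```bash
python3 to.py .40 -.225 .19 -84.5; python3 -m inch '[[[0.5,0,0,-35,0],[0.5,-5,10,-35,0],[0.5,-15,30,-35,0],[0.5,-20,40,0,0],[0.5,-18,42,0,0],[0.5,-18,42,0,0],[0.5,-15,42,0,0],[0.5,-10,35,0,0],[0.5,-5,20,0,0],[0.5,0,5,0,0]]]';  python3 to.py .40 -.225 .19 -84.5
```

```text
t 4.25 pos [0.5193 0.0642 0.0849] F [ 0.8 -0.  -2. ] w 0.701 j [-0.03  0.45 -0.26  1.97  0.18  0.73 -1.87]
tool shift mm [-146.5  276.1 -105.8] toolturn 0.3 tilt 0.77
clock: 5.25
position: [0.433, -0.2193, 0.1871]
ee_rot: [3.135, 0.166, 0.005]
force: [0.4, 0.0, -1.2]
width: 0.705
t 5.25 pos [ 0.433  -0.2193  0.1871] F [ 0.4  0.  -1.2] w 0.705 j [ 0.49  0.26 -0.16  1.95  0.05  0.93 -1.16]
tool shift mm [-33.4   2.2  -3. ] toolturn 0.5 tilt 0.21
```

```bash
python3 -m inch '[[[0.5,-30,2,-3,0.5],[0.5,-4,0,0,0],[0.5,0,0,0,0],[0.5,0,0,0,0]]]';  python3 - <<'E'
from h import *; from cell import arm,eyes
import pickle
st=arm.observe();d=eyes.get_image("wrist");cv2.imwrite("pics/w3.png",d["frame"]);pickle.dump((st,d),open("w3.pkl","wb"))
print(proj(d,[.474,-.2375,.06],st))
E
```

```text
clock: 5.65
position: [0.3986, -0.2228, 0.1879]
ee_rot: [-3.137, -0.153, 0.0]
force: [-0.1, -0.5, -1.2]
width: 0.703
[[302.25908815 116.62460972]]
```

View pics/w3.png

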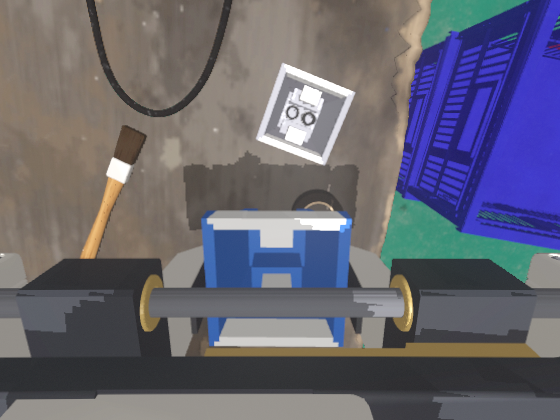

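```bash
python3 - <<'E'
from h import *; import pickle
st,d=pickle.load(open("w3.pkl","rb"));f=d["frame"]
g=f[55:175,245:365]
m=((g.min(2)>95)).astype(np.uint8)*255
m=cv2.morphologyEx(m,cv2.MORPH_OPEN,np.ones((2,2)))
c=max(cv2.findContours(m,0,2)[0],key=cv2.contourArea)
q=cv2.approxPolyDP(cv2.convexHull(c),4,True)[:,0]+[245,55]
print(q); P=plane(d,q,.06,st);print(P.round(4),P.mean(0).round(4))
big=cv2.resize(g,None,fx=5,fy=5,interpolation=cv2.INTER_CUBIC)
for p in q: cv2.circle(big,tuple(int(v) for v in (p-[245,55])*5+2),4,(0,0,255),1)
cv2.imwrite("pics/w3c.png",big)
for i in range(len(q)):
    e=P[i]-P[i-1];print(np.degrees(np.arctan2(e[1],e[0])).round(1),np.linalg.norm(e).round(4))
E
```

```text
[[364  60]
 [364 174]
 [305 173]
 [259 165]
 [245 153]
 [245  55]
 [352  55]]
[[ 0.5226 -0.282   0.06  ]
 [ 0.4303 -0.2986  0.06  ]
 [ 0.426  -0.2458  0.06  ]
 [ 0.4292 -0.2042  0.06  ]
 [ 0.4385 -0.1911  0.06  ]
 [ 0.5169 -0.1856  0.06  ]
 [ 0.5253 -0.2717  0.06  ]] [ 0.4698 -0.2398  0.06  ]
-104.8 0.0106
-169.8 0.0938
94.6 0.0529
85.7 0.0417
54.6 0.0161
4.0 0.0786
-84.4 0.0865
```

View pics/w3c.png

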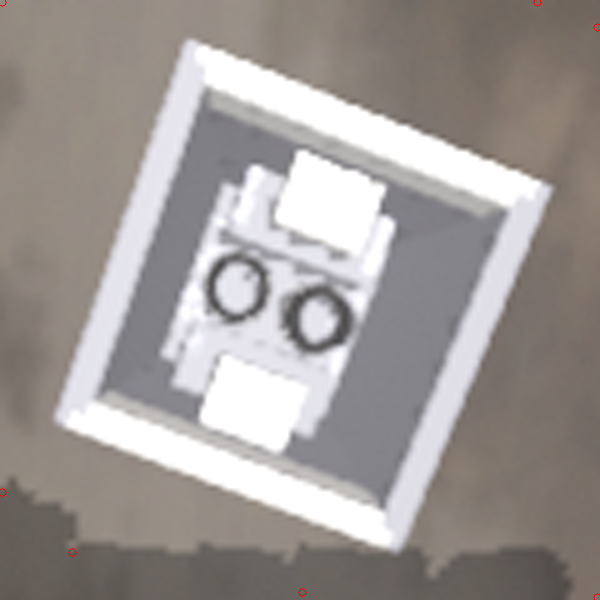

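Thresholding failed against the bright floor, but the crop shows grey's rim corners clearly at (190,38), (553,187), (402,552) and (55,420). I'll use those, and measure the held tote the same way.

```bash
python3 - <<'E'
from h import *; import pickle
st,d=pickle.load(open("w3.pkl","rb"))
q=np.array([(190,38),(553,187),(402,552),(55,420)])/5+[244.5,54.5]
P=plane(d,q,.06,st)
def rep(P):
    x=P[0]+P[1]-P[2]-P[3];y=P[0]+P[3]-P[1]-P[2]
    print(P.mean(0).round(4),np.degrees(np.arctan2(x[1],x[0])).round(1),np.degrees(np.arctan2(y[1],y[0])).round(1),[np.linalg.norm(P[i]-P[i-1]).round(4) for i in range(4)])
rep(P)
# held blue: rim top at tcp z+.025 ; top edge corners
z=st["position"][2]-.0338+.06
B=plane(d,[(203,213),(350,213),(343,345),(209,345)],z,st); rep(B); print(st["position"])
E
python3 to.py .473 -.238 .19 -13.9
```

```text
[ 0.4749 -0.2393  0.06  ] -14.9 75.0 [np.float64(0.0651), np.float64(0.0648), np.float64(0.065), np.float64(0.0655)]
[ 0.4011 -0.2224  0.2141] 5.4 95.7 [np.float64(0.0675), np.float64(0.063), np.float64(0.0675), np.float64(0.0653)]
[ 0.39864787 -0.22281309  0.18785513]
t 5.7 pos [ 0.3989 -0.2227  0.1879] F [ 1.1  0.6 -1.1] w 0.705 j [ 0.52  0.21 -0.15  2.01  0.04  0.92 -1.12]
tool shift mm [72.2 22.5 -2.1] toolturn -70.5 tilt 0.03
```

```bash
python3 -m inch '[[[0.5,25,7,0,0],[0.5,25,8,0,0],[0.5,22,7,0,0],[0.5,0,0,0,-8],[0.5,0,0,0,-8],[0.5,0,0,0,-8],[0.5,0,0,0,-8],[0.5,0,0,0,-8],[0.5,0,0,0,-8],[0.5,0,0,0,-8],[0.5,0,0,0,-8]]]';  python3 to.py .4743 -.2395 .16 -14.5
```

```text
clock: 6.8
position: [0.4857, -0.2274, 0.1855]
ee_rot: [-2.524, -1.866, -0.008]
force: [0.7, 0.3, -0.7]
width: 0.703
t 6.8 pos [ 0.4857 -0.2274  0.1855] F [ 0.7  0.3 -0.7] w 0.703 j [ 0.65  0.37 -0.4   1.82  0.16  0.99 -0.11]
tool shift mm [-15.   -7.4  25.4] toolturn -2.5 tilt 0.35
```

```bash
python3 -m inch '[[[0.5,-13,-6,0,-2.5],[0.5,0,0,25,0],[0.5,0,0,20,0],[0.5,0,0,0,0]]]';  python3 to.py .4743 -.2395 .079 -14.5
```

```text
clock: 7.2
position: [0.4802, -0.2351, 0.1392]
ee_rot: [-2.47, -1.937, -0.014]
force: [-1.0, 1.0, -0.8]
width: 0.706
t 7.2 pos [ 0.4802 -0.2351  0.1392] F [-1.   1.  -0.8] w 0.706 j [ 0.66  0.42 -0.4   1.88  0.19  0.88 -0.07]
tool shift mm [-6.2 -5.  60.2] toolturn 0.7 tilt 0.53
```

```bash
python3 -m inch '[[[0.5,-6,-5,10,0.7],[0.5,0,0,0,0],[0.5,0,0,0,0]]]';  python3 to.py .4743 -.2395 .079 -14.5; python3 - <<'E'
from h import *; from cell import arm,eyes
import pickle
st=arm.observe()
for n in ("wrist","scene","top"):
    d=eyes.get_image(n);cv2.imwrite(f"pics/{n}4.png",d["frame"]);pickle.dump((st,d),open(n+"4.pkl","wb"))
f=cv2.imread("pics/scene4.png");p=proj(d,[.4743,-.2395,.06])
s=cv2.resize(f[110:230,320:480],None,fx=4.9,fy=4.9,interpolation=cv2.INTER_CUBIC);cv2.imwrite("pics/scene4c.png",s)
E
```

```text
clock: 7.5
position: [0.4753, -0.2389, 0.1295]
ee_rot: [-2.482, -1.924, -0.016]
force: [-0.7, 0.1, -0.7]
width: 0.706
t 7.5 pos [ 0.4753 -0.2389  0.1295] F [-0.7  0.1 -0.7] w 0.706 j [ 0.67  0.42 -0.39  1.89  0.2   0.86 -0.07]
tool shift mm [-1.2 -1.1 50.5] toolturn 0.1 tilt 0.59
```

View pics/wrist4.png

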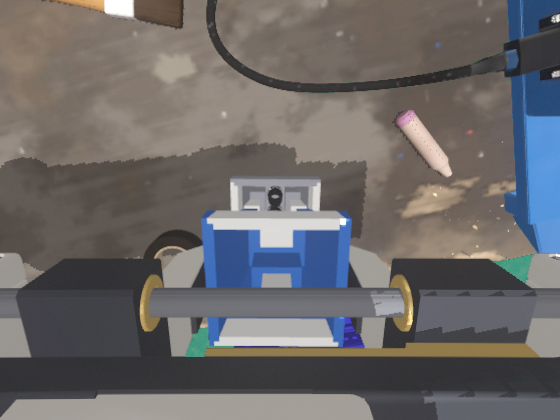

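View pics/scene4c.png

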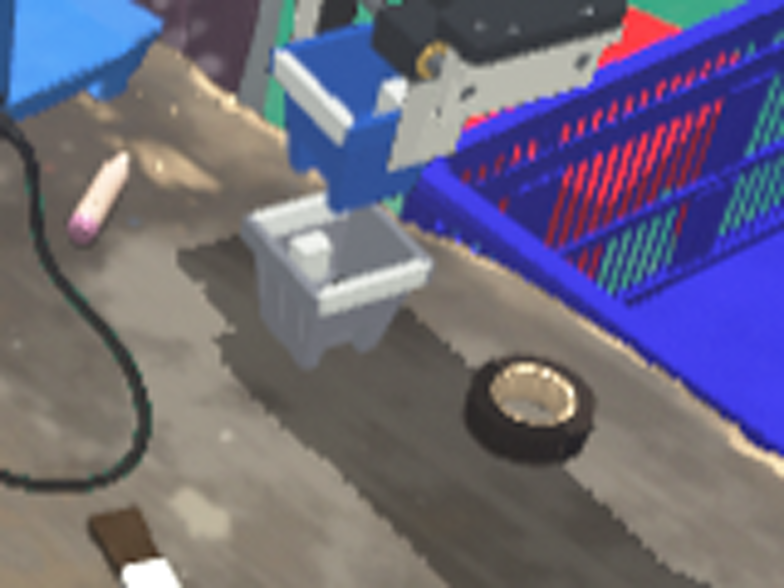

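The blue tote's white rims cross grey's. In the wrist view grey's far rim edge, (231–321,178), is centred at 276, the same as blue's. I'll check along tool x.

```bash
python3 - <<'E'
from h import *; import pickle
st,d=pickle.load(open("wrist4.pkl","rb"));M=R.from_rotvec(st["ee_rot"]).as_matrix()
P=plane(d,[(231,178),(321,178)],.06,st);print(((P-st["position"])@M*1000).round(1))
B=plane(d,[(203,213),(350,213),(343,345),(209,345)],st["position"][2]-.0338+.06,st);print(((B-st["position"])@M*1000).round(1))
E
```

```text
[[ 32.3 -32.2  69.7]
 [ 32.3  32.4  70. ]]
[[ 36.3 -31.3 -26. ]
 [ 36.2  31.9 -25.7]
 [-31.   32.7 -26.3]
 [-30.7 -32.4 -26.6]]
```

```bash
python3 -m inch '[[[0.5,-1.5,-0.5,12,0],[0.5,0,0,12,0],[0.5,0,0,0,0]]]';  python3 to.py .4745 -.2401 .079 -14.5
```

```text
clock: 7.95
position: [0.475, -0.2407, 0.1045]
ee_rot: [2.483, 1.924, 0.017]
force: [-1.0, -0.5, -1.6]
width: 0.707
t 7.95 pos [ 0.475  -0.2407  0.1045] F [-1.  -0.5 -1.6] w 0.707 j [ 0.66  0.45 -0.38  1.92  0.22  0.8  -0.09]
tool shift mm [ 0.2 -0.8 25.5] toolturn 0.0 tilt 0.62
```

```bash
python3 -m inch '[[[0.5,0,-0.5,8,0],[0.5,0,0,7,0],[0.5,0,0,4,0],[0.5,0,0,0,0]]]';  python3 to.py .4745 -.2401 .079 -14.5
```

```text
clock: 8.35
position: [0.4742, -0.2401, 0.0829]
ee_rot: [-2.482, -1.924, -0.016]
force: [-0.1, -0.5, -0.8]
width: 0.705
t 8.35 pos [ 0.4742 -0.2401  0.0829] F [-0.1 -0.5 -0.8] w 0.705 j [ 0.65  0.48 -0.37  1.94  0.23  0.75 -0.1 ]
tool shift mm [0.  0.3 3.9] toolturn 0.1 tilt 0.59
```

```bash
python3 -m inch '[[[0.5,0,0,3,0],[0.5,0,0,1,0],[0.5,0,0,0,0]]]';  python3 to.py .4745 -.2401 .078 -14.5; python3 -m inch '[[[0.5,0,0,1,0],[0.5,0,0,0,0]]]';  python3 to.py .4745 -.2401 .078 -14.5
```

```text
clock: 8.65
position: [0.4746, -0.24, 0.0788]
ee_rot: [-2.482, -1.924, -0.017]
force: [0.9, 0.0, -0.9]
width: 0.706
t 8.65 pos [ 0.4746 -0.24    0.0788] F [ 0.9  0.  -0.9] w 0.706 j [ 0.65  0.49 -0.37  1.94  0.24  0.75 -0.11]
tool shift mm [-0.1 -0.1  0.8] toolturn 0.1 tilt 0.61
clock: 8.85
position: [0.4748, -0.2401, 0.078]
ee_rot: [-2.483, -1.925, -0.017]
force: [-0.4, -0.0, -1.4]
width: 0.705
t 8.85 pos [ 0.4748 -0.2401  0.078 ] F [-0.4 -0.  -1.4] w 0.705 j [ 0.65  0.49 -0.37  1.94  0.24  0.74 -0.11]
tool shift mm [-0.1 -0.3  0. ] toolturn 0.1 tilt 0.62
```

```bash
python3 -m inch '[[[0.5,0,0,1.2,0],[0.5,0,0,0.8,0],[0.5,0,0,0,0]]]';  python3 to.py .4745 -.2401 .078 -14.5; python3 - <<'E'
from h import *; from cell import arm,eyes
d=eyes.get_image("scene");f=d["frame"]
cv2.imwrite("pics/s5c.png",cv2.resize(f[110:230,320:480],None,fx=4.9,fy=4.9,interpolation=cv2.INTER_CUBIC))
E
```

```text
clock: 9.15
position: [0.4752, -0.2404, 0.0779]
ee_rot: [2.482, 1.924, 0.017]
force: [-0.1, 0.1, -0.8]
width: 0.706
t 9.15 pos [ 0.4752 -0.2404  0.0779] F [-0.1  0.1 -0.8] w 0.706 j [ 0.65  0.49 -0.37  1.94  0.24  0.74 -0.11]
tool shift mm [ 0.1 -0.7 -0.1] toolturn 0.0 tilt 0.62
```

View pics/s5c.png

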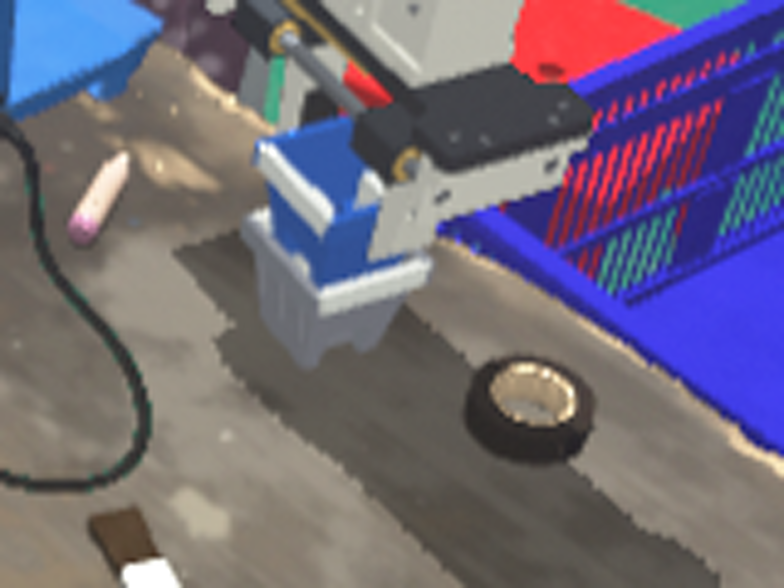

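```bash
python3 -m inch '[[[0.5,0,0,2,0],[0.5,0,0,0,0]]]';  python3 to.py .4745 -.2401 .078 -14.5
```

```text
clock: 9.4
position: [0.4762, -0.241, 0.0772]
ee_rot: [2.48, 1.922, 0.018]
force: [0.2, 0.4, -0.5]
width: 0.706
t 9.4 pos [ 0.4762 -0.241   0.0772] F [ 0.2  0.4 -0.5] w 0.706 j [ 0.64  0.49 -0.36  1.94  0.24  0.74 -0.11]
tool shift mm [ 0.4 -1.9 -0.8] toolturn 0.0 tilt 0.7
```

The vertical force is down to about -0.5 N and the height is right (44 mm expected at TCP 0.078), so I'm releasing.

```bash
python3 -m inch '[[[0.2,0,-1,0,0],[0,0,0,0,0],[0,0,0,0,0],[0,0,0,0,0]]]';  python3 to.py .4745 -.2401 .078 -14.5; python3 - <<'E'
from h import *; from cell import arm,eyes
d=eyes.get_image("scene");f=d["frame"]
cv2.imwrite("pics/s6c.png",cv2.resize(f[110:230,320:480],None,fx=4.9,fy=4.9,interpolation=cv2.INTER_CUBIC))
E
```

```text
clock: 9.8
position: [0.4753, -0.2408, 0.0769]
ee_rot: [2.48, 1.922, 0.019]
force: [-0.1, -0.3, 0.4]
width: 0.984
t 9.8 pos [ 0.4753 -0.2408  0.0769] F [-0.1 -0.3  0.4] w 0.984 j [ 0.65  0.49 -0.36  1.95  0.24  0.74 -0.11]
tool shift mm [ 0.4 -0.9 -1.1] toolturn 0.0 tilt 0.72
```

View pics/s6c.png

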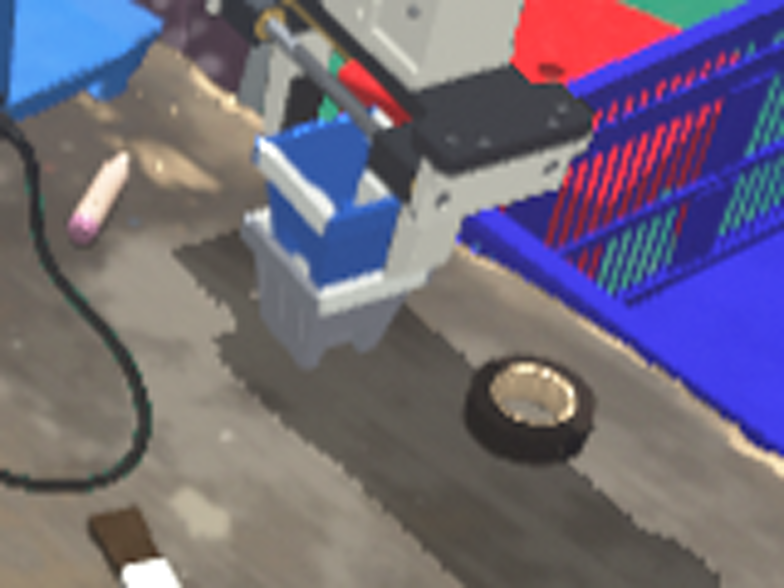

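The blue tote stayed level and high. I'll withdraw straight up, then look from the cameras with the arm clear.

```bash
python3 -m inch '[[[0,0,0,-10,0],[0,0,0,-15,0],[0,0,0,-25,0],[0,0,0,-35,0],[0,0,0,-40,0],[0,-30,0,-20,0],[0,-45,0,0,0],[0,-45,0,0,0],[0,-40,0,0,0],[0,0,0,0,0],[0,0,0,0,0]]]';  python3 - <<'E'
from h import *; from cell import arm,eyes
import pickle
st=arm.observe();print(st["position"],st["clock"],st["force"])
cs=[]
for n,(x,y) in (("top",(409,230)),("scene",(390,160))):
    d=eyes.get_image(n);f=d["frame"];cv2.imwrite(f"pics/{n}7.png",f);pickle.dump((st,d),open(n+"7.pkl","wb"))
    cs.append(cv2.resize(f[y-40:y+40,x-40:x+40],(390,390),interpolation=cv2.INTER_CUBIC))
cv2.imwrite("pics/c7.png",np.hstack(cs))
d=eyes.get_image("wrist");cv2.imwrite("pics/w7.png",d["frame"]);pickle.dump((st,d),open("w7.pkl","wb"))
E
```

```text
clock: 10.95
position: [0.4338, -0.4, 0.2349]
ee_rot: [2.47, 1.926, 0.022]
force: [-0.3, 1.1, 0.1]
width: 1.001
[ 0.43379543 -0.39996976  0.23488943] 10.95 [-0.34427348  1.05862126  0.06522365]
```

View pics/c7.png

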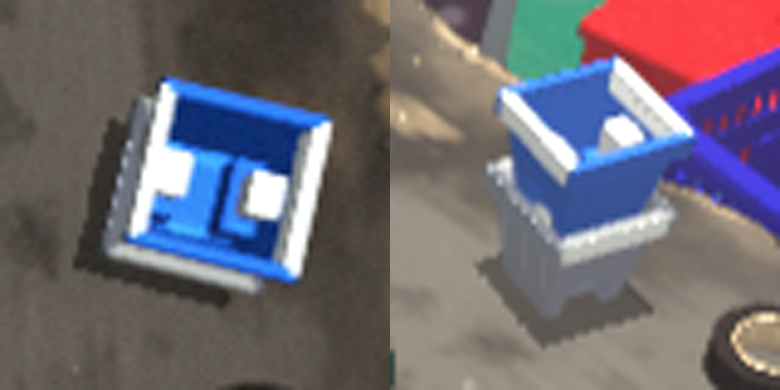

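View pics/w7.png

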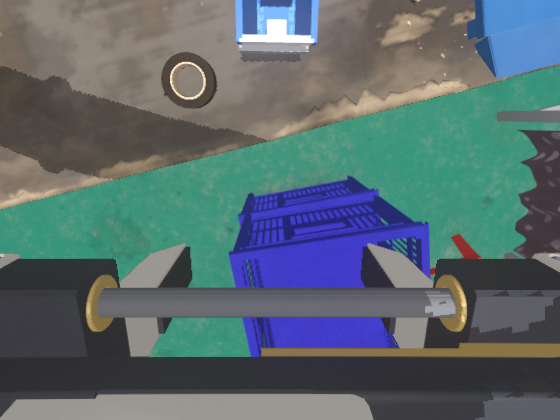

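```bash
python3 - <<'E'
from h import *; import pickle
s=80/390
_,t=pickle.load(open("top7.pkl","rb"));_,c=pickle.load(open("scene7.pkl","rb"))
tp=np.array([(168,77),(332,118),(297,283),(128,240)])*s+[368.5,189.5]
sp=np.array([(105,106),(225,57),(302,135),(176,183)])*s+[349.5,119.5]
for z in(.084,.104):
  A=plane(t,tp,z);B=plane(c,sp,z);print(z,A.mean(0).round(4),B.mean(0).round(4))
x=A[1]+A[2]-A[0]-A[3];print("blue x dir",np.degrees(np.arctan2(x[1],x[0])), [np.linalg.norm(A[i]-A[i-1]).round(4) for i in range(4)])
print(A.round(3),B.round(3))
# triangulate centre
c1,r1=ray(t,tp);c2,r2=ray(c,sp)
for i in range(4):
  for j in range(4):
    a,b=r1[i],r2[j];k=np.linalg.lstsq(np.c_[a,-b],c2-c1,rcond=None)[0];g=np.linalg.norm(c1+a*k[0]-c2-b*k[1])
    if g<.01: print(i,j,"z",(c1+a*k[0]).round(4),"gap",g.round(4))
# grey: near/left corner and front-bottom right corner in the top crop at z=.06
print(plane(t,np.array([(107,255),(262,292)])*s+[368.5,189.5],.06).round(4))
d0=pickle.load(open("top.pkl","rb"));print("before",plane(d0,np.array([(68,197),(205,228)])*70/290+[373.5,194.5],.06).round(4))
g=slice(205,260),slice(120,175);print("green diff",np.abs(d0["frame"][g].astype(int)-t["frame"][g]).mean())
E
```

```text
0.084 [ 0.4776 -0.2435  0.084 ] [ 0.4903 -0.2586  0.084 ]
0.104 [ 0.4757 -0.2386  0.104 ] [ 0.4748 -0.2366  0.104 ]
blue x dir -104.8350288118509 [np.float64(0.0655), np.float64(0.0643), np.float64(0.0655), np.float64(0.0658)]
[[ 0.516 -0.216  0.104]
 [ 0.499 -0.278  0.104]
 [ 0.436 -0.262  0.104]
 [ 0.453 -0.198  0.104]] [[ 0.509 -0.208  0.104]
 [ 0.501 -0.281  0.104]
 [ 0.439 -0.264  0.104]
 [ 0.45  -0.194  0.104]]
0 0 z [ 0.5168 -0.218   0.0947] gap 0.0003
1 1 z [ 0.4988 -0.2773  0.1067] gap 0.0002
2 2 z [ 0.4355 -0.2609  0.1075] gap 0.0014
3 3 z [ 0.4528 -0.1993  0.0993] gap 0.0013
[[ 0.4497 -0.1989  0.06  ]
 [ 0.4346 -0.2599  0.06  ]]
before [[ 0.4492 -0.1978  0.06  ]
 [ 0.4343 -0.2613  0.06  ]]
green diff 2.39030303030303
```

Corners 0 and 3 triangulate low (95 and 99 mm, against 107), possibly because my scene picks were off. I'll check the level in a larger crop.

```bash
python3 - <<'E'
from h import *; import pickle
_,c=pickle.load(open("scene7.pkl","rb"));f=c["frame"]
x0,y0=364,125;k=12
big=cv2.resize(f[y0:y0+50,x0:x0+62],None,fx=k,fy=k,interpolation=cv2.INTER_CUBIC)
th=np.radians(-104.8);ct=np.array([.4753,-.238])
e=np.array([np.cos(th),np.sin(th)]);n=np.array([-e[1],e[0]])
for z in(.104,):
  P=[np.r_[ct+.0325*(a*e+b*n),z] for a,b in((1,1),(1,-1),(-1,-1),(-1,1))]
  q=(proj(c,P)-[x0-.5,y0-.5])*k
  for p in q: cv2.circle(big,tuple(int(v) for v in p),5,(0,0,255),2)
cv2.imwrite("pics/s7b.png",big)
E
```

```text
(no output)
```

View pics/s7b.png

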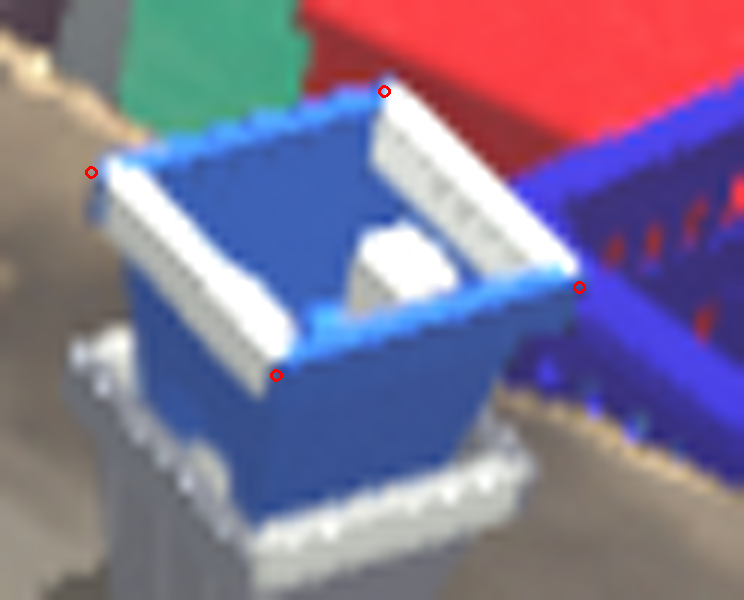

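A level rim at 104 mm matches all four corners with the same offset of about 1 px. So the tote is level, and the low corners came from my picks along the band's lower edge. I'm handing in.

```bash
python3 -c "
from cell import workorder
print(workorder.sign_off())"
```

```text
the job is handed in; nothing more can be done
None
```

I stacked the nearer blue tote (0.525 m from the base) on the grey tote, turned a quarter turn so the white rims cross. I then released it, backed the arm clear and handed the job in at about 11 s. The sign-off gave no verdict.

**Last checks:**
- **Height:** blue's rim agrees between the top and scene cameras at about 104 mm, so its underside is about 44 mm above grey's.
- **Centring:** blue's centre is at about (0.475, -0.238), within about 2 mm of grey's.
- **Angle:** blue's x axis is at -104.8° and grey's is between -14 and -15°, so they cross at about 90°.
- **Grey tote:** it moved less than 2 mm.
- **Green tote:** the top image shows no clear change where it stands. I compared that patch of pixels only and did not re-measure its position.

**Checks that failed or disagreed:**
- **Grey rim mask:** a colour threshold for grey's rim in the wrist view failed, so I read its corners by eye from a crop.
- **Rim corner heights:** a first corner-by-corner triangulation gave uneven heights of 95 to 107 mm. A level rim projected into the scene view then matched all four corners with the same offset of about 1 px. I put the unevenness down to my corner picks, not a tilt.

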